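# Find the tired palm switch by feel and mark it with the check weight

### The job

One of the three look-alike yellow palm switches on the test block has a tired spring and clicks much more easily than the other two. With the bare fingers press each button in turn until it clicks and hold it down a moment, starting at the end with the red stripe, feeling how hard each one is and never pushing on the block with more than 20 N. Then stand the steel check weight upright and centred on the tired switch so that it keeps that button down, leave it there, never stand it on another switch, and leave the tin, the glue bottle and the wood offcut where they are.

Things in the scene. Friction and masses are not known exactly. Their poses are not given: they have to be found in the camera images.
- block: Test block, fixed to the bench: plywood with an aluminium top plate, 110 x 300 mm, 60 mm high, carrying three yellow palm switches in a row along its y axis. Origin at the centre of its underside; z up. A red stripe crosses the top at its -y end. Its yaw differs from run to run by up to 20 degrees.
- switch_1_top (a point): Top centre of the yellow button of switch 1 (next to the red stripe, 90 mm from the block's centre towards its -y end). Round flat-topped button, 36 mm diameter, top 92 mm above the bench at rest; neighbours 90 mm apart centre to centre along the block. It moves with the button, which is pressed straight down.
- switch_2_top (a point): Top centre of the yellow button of switch 2 (in the middle of the block). Round flat-topped button, 36 mm diameter, top 92 mm above the bench at rest; neighbours 90 mm apart centre to centre along the block. It moves with the button, which is pressed straight down.
- switch_3_top (a point): Top centre of the yellow button of switch 3 (far from the red stripe, 90 mm from the block's centre towards its +y end). Round flat-topped button, 36 mm diameter, top 92 mm above the bench at rest; neighbours 90 mm apart centre to centre along the block. It moves with the button, which is pressed straight down.
- switch_1 (a joint): How far the button of switch 1 is pressed, in m: 0 up, growing downwards. The resistance climbs to a peak at 2.5 to 4.5 mm, then drops by about a third (the click, past by 5 mm); from about 6.5 mm a rubber end stop adds 2 to 5 N per mm, and at 9.5 mm the button is hard down. Let go, it springs back up. A good switch needs 7 to 9 N to click, the tired one 2 to 3 N. Which of the three is tired differs from run to run and can only be felt.
- switch_2 (a joint): How far the button of switch 2 is pressed, in m: 0 up, growing downwards. The resistance climbs to a peak at 2.5 to 4.5 mm, then drops by about a third (the click, past by 5 mm); from about 6.5 mm a rubber end stop adds 2 to 5 N per mm, and at 9.5 mm the button is hard down. Let go, it springs back up. A good switch needs 7 to 9 N to click, the tired one 2 to 3 N. Which of the three is tired differs from run to run and can only be felt.
- switch_3 (a joint): How far the button of switch 3 is pressed, in m: 0 up, growing downwards. The resistance climbs to a peak at 2.5 to 4.5 mm, then drops by about a third (the click, past by 5 mm); from about 6.5 mm a rubber end stop adds 2 to 5 N per mm, and at 9.5 mm the button is hard down. Let go, it springs back up. A good switch needs 7 to 9 N to click, the tired one 2 to 3 N. Which of the three is tired differs from run to run and can only be felt.
- weight_center (a point): Centre (half-way up) of the check weight: a plain upright steel cylinder with a brass band near its top, 38 mm diameter, 50 mm high, 0.39 to 0.46 kg, standing loose on the bench, to be gripped across its diameter from above. Its weight holds a tired switch down (button 6 to 7 mm down) but does not make a good one click. z is its axis, up.
- tin_center (a point): Bystander: closed paint tin with a blue label, 90 mm diameter, 100 mm high; point half-way up its axis.
- glue_center (a point): Bystander: green glue bottle with a red cap, 56 mm diameter, 150 mm high; point half-way up its axis.
- offcut_center (a point): Bystander: pale wood offcut lying flat beyond the block, 60 x 140 x 30 mm; point at its centre.
There are look-alikes about, which are no part of the job. Of the things that look like the part that bears weight_center, take the one that is farthest from the robot's base at the start.

How it is judged:
By the outcome, as a careful person would: the job done as asked, in the order asked, and still so for the second after the job is handed in, with the robot touching nothing.
It also fails if it takes over 72 s, if anything falls off the work surface, if the arm or the gripper's body presses on something with over 40 N, if the wrist force passes 120 N, or if a joint passes its speed limit or range.

### The arm

A 6-joint arm with a two-finger parallel gripper is mounted at the origin on the work surface. World frame = base frame: x ahead of the robot, y to its left, z up, the work surface at z = 0. Lengths are in m, angles in rad, forces in N, time in s.
With the tool pointing down it reaches from about 0.25 to 0.725 m from the base axis. Payload 4 kg.
Tool frame: the origin (TCP) lies on the centre line of the jaws, within the pads' length; the fingertips stand 25 mm ahead of it and the grasp point (between the pads) lies 6 mm ahead of it; z points along the fingers, x is the direction in which the jaws open and shut, and the axes are right-handed (so a half turn about z gives the same grasp; the last joint's range is limited). The gripper opens to 85 mm and grips with 20 to 120 N. Pads are 22 mm wide; open, the fingers measure 114 mm over their backs; the gripper's body (76 mm by 85 mm) begins 54 mm behind the grasp point. The pads swing forward as they close: fully open they stand 13 mm farther back than shut.
Start: joints at [1.138, 0.241, 0.005, 1.335, 0, 1.571], TCP at [0.21, 0.454, 0.256] pointing down, gripper open.
Joint ranges: [-2.72, 2.72], [-1.05, 1.87], [-1.09, 1.28], [-1.99, 2.15], [-1.42, 1.44], [-3.14, 3.14]. Speed limits (rad/s): [2.79, 2.79, 3.14, 3.14, 3.14, 3.14].

### API

Orientations are given as a unit quaternion [x, y, z, w].
In Python, from workcell import bot, imaging, order gives the robot as it stands.
- The arm moves only by the tool carry_out, never from a script. Its argument "moves" is a list of rows, each a list of 5 numbers: the shift along the tool's x, y, z scaled (see below), then the turn about the tool's z scaled (see below), then the opening, from -1 (shut) to 1 (fully open). In form: [[tx, ty, tz, roll, hand], ...]. A call has 1 to 20 rows; each row is the pose to reach, as a shift and turn from the pose commanded when the call began, along the tool's axes at that moment; what a row does not reach only later rows make up. The controller multiplies each number of a shift by 0.1 m and each number of a turn by 90 degrees. A row lasts 1/10 s, in which the tool goes at most 50 mm and 8.59 degrees, less where a joint would pass 70% of its speed; a pose out of reach is approached as far as the arm can. A call with a number of a shift or a turn outside -1 to 1 is refused whole. A call with a gripper value outside its range is refused whole. The fingers move at their own pace and stop on an object; the grip force is fixed at half the most. Time passes only in rows, so rows that repeat a pose let the fingers close. It gives the time, the measured TCP pose, the force and the opening at its end, in the units of the state.
- bot.get_obs(): the state, without advancing time (a new reading comes with each control period).
- imaging.camera(name): name is "side" or "top" or "wrist"; returns the picture (384x512x3 uint8, red, green, blue); there is no depth.
- imaging.camera_model(name): a dict with "fovy" (degrees; the focal length in pixels is half the picture's height over the tangent of half this angle, whatever the lens; pixels are square), "cx", "cy" (the principal point, pixels), "dist" ([k1, k2, p1, p2, k3] as OpenCV has them; the pictures are not rectified), "eye" and "rotation" of the camera in the world. Camera axes: x right, y up, looking along -z (the intrinsics and any distortion apply to the point x, -y, -z); pixel columns grow to the right and rows downward; lengths in m; the calibration is good to about 2 mm. A picture is of the moment at which its call begins: read the wrist's pose just before it. camera_model takes no time and is no camera call; for the wrist camera it gives the pose at the moment of the call.
- order.job_done(): hands the job in, once; it reports no verdict.
The state is a dict: "clock": time; "joint_pos": joint angles; "joint_vel": joint speeds; "tau": joint torques, N m; "eef_pos": TCP position; "tool_rot": TCP orientation; "ft_force": force on the tool from outside, world axes, zero at the start; "ft_torque": the same for the moment, N m; "grip_width": finger opening in m.
Only numpy, scipy, OpenCV 4.12 (cv2) and the standard library are available. Lean on these libraries where they do the work, as an engineer would, in place of code of your own. Each camera call takes 0.05 s, during which the arm holds its last target.

## Working session

There is one attempt and no reset: what is moved stays moved. The work goes in short steps, Python scripts to look and compute and a tool call to move; the robot and the scene stay as the last step left them, time stands still between calls to the robot, and variables do not carry over. Pictures are saved under pics/ and viewed, and the job is handed in when it is done.

Besides the shell and the picture viewer there is one more tool, called after "Request:" as a command line: name --pt "numbers of a row" for each row, then --argument value for the rest. carry_out: Moves the arm, as the interface text tells. Its arguments: {"type":"object","properties":{"moves":{"type":"array","items":{"type":"array","items":{"type":"number","minimum":-1,"maximum":1}}}},"required":["moves"]}

```bash
ls; mkdir -p pics; python3 - <<'E'
from workcell import bot, imaging, order
import cv2
o=bot.get_obs(); print(o)
for n in ("side","top"):
    im=imaging.camera(n); cv2.imwrite(f"pics/{n}0.png",im[:,:,::-1]); print(n,imaging.camera_model(n))
E
```

```text
pics
{'clock': 0.0, 'joint_pos': array([1.13796839e+00, 2.41452268e-01, 3.70422713e-03, 1.33521185e+00,
       1.25748652e-05, 1.57080555e+00]), 'joint_vel': array([-0.0001816 , -0.00024032, -0.00155   , -0.0011375 ,  0.0005402 ,
        0.00101891]), 'tau': array([-1.66303878e-03, -3.72321117e+01,  2.52405524e+01,  1.69740699e-02,
        3.51773885e-06,  1.07118274e-05]), 'eef_pos': array([0.20946776, 0.45335445, 0.25538566]), 'tool_rot': array([ 8.42450695e-01,  5.38772360e-01, -9.14731147e-04,  5.77546458e-04]), 'ft_force': array([ 0.10473355, -0.41315052, -0.29370192]), 'ft_torque': array([-0.00910269,  0.00626031,  0.00151751]), 'grip_width': 0.0852286441101882}
side {'fovy': 53.78289810902477, 'cx': 249.81310301256406, 'cy': 197.36745202890233, 'dist': array([-0.10210216,  0.        ,  0.        ,  0.        ,  0.        ]), 'eye': array([0.24070351, 0.6830783 , 0.84480107]), 'rotation': array([-0.09364459,  0.36275963,  0.90284075, -0.21098511])}
top {'fovy': 55.41251867268167, 'cx': 254.75060764344641, 'cy': 190.12012221630164, 'dist': array([-0.0037716,  0.       ,  0.       ,  0.       ,  0.       ]), 'eye': array([0.41887313, 0.03013433, 1.0143214 ]), 'rotation': array([ 0.06046636, -0.05264381, -0.69441014,  0.7150993 ])}
```

View pics/side0.png

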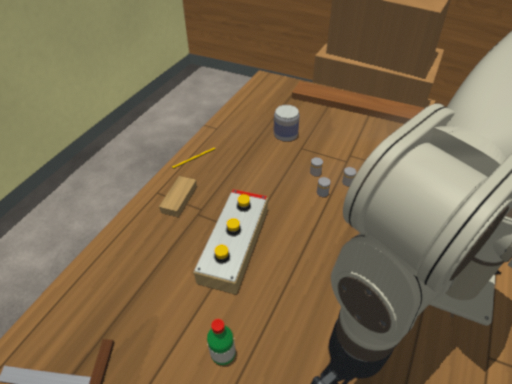

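View pics/top0.png

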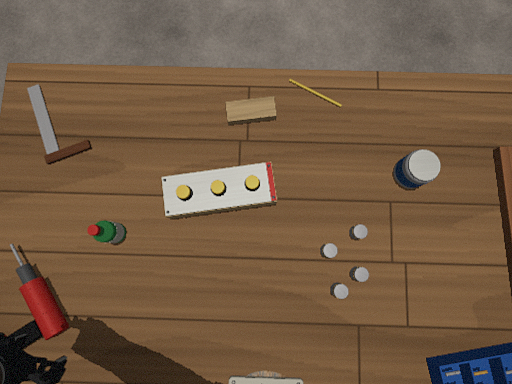

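The top picture shows the block, with its red stripe at (271,182) and buttons at about (184,192), (218,187) and (252,182). The tin is at (417,168), the glue bottle at (107,232) and the offcut at (251,110). Four look-alike cylinders could be the weight: (359,231), (329,250), (360,274) and (340,291). I'll take an enlarged crop and work out positions.

```bash
cat > h.py <<'E'
import numpy as np, cv2
from scipy.spatial.transform import Rotation as R
def ray(m,uv,H=384):
    f=H/2/np.tan(np.radians(m["fovy"])/2)
    K=np.array([[f,0,m["cx"]],[0,f,m["cy"]],[0,0,1]])
    p=cv2.undistortPoints(np.array([[uv]],float),K,m["dist"])[0,0]
    d=R.from_quat(m["rotation"]).apply([p[0],-p[1],-1]); return m["eye"],d
def at_z(m,uv,z):
    e,d=ray(m,uv); return e+d*(z-e[2])/d[2]
def proj(m,P,H=384):
    f=H/2/np.tan(np.radians(m["fovy"])/2)
    q=R.from_quat(m["rotation"]).inv().apply(np.atleast_2d(P)-m["eye"])
    q=q*[1,-1,-1]
    K=np.array([[f,0,m["cx"]],[0,f,m["cy"]],[0,0,1]])
    return cv2.projectPoints(q,np.zeros(3),np.zeros(3),K,m["dist"])[0][:,0]
E
python3 - <<'E'
from h import *
from workcell import imaging
t=cv2.imread("pics/top0.png"); s=cv2.imread("pics/side0.png")
a=cv2.resize(t[215:305,305:385],None,fx=5,fy=5,interpolation=cv2.INTER_CUBIC)
b=cv2.resize(s[145:205,300:365],None,fx=6,fy=6,interpolation=cv2.INTER_CUBIC)
c=np.zeros((450,800,3),np.uint8); c[:450,:400]=a; c[:360,405:795]=b; cv2.imwrite("pics/c1.png",c)
cv2.imwrite("pics/c2.png",cv2.resize(t[155:225,155:285],None,fx=6,fy=6,interpolation=cv2.INTER_CUBIC))
m=imaging.camera_model("top")
for p in [(359,231),(329,250),(360,274),(340,291)]:
    w=at_z(m,p,.05);print(p,w,np.hypot(*w[:2]))
for p in [(252,182),(218,187),(184,192)]: print(p,at_z(m,p,.092))
E
```

```text
(359, 231) [ 0.47387646 -0.23298848  0.05      ] 0.5280554285653525
(329, 250) [ 0.42240181 -0.15445751  0.05      ] 0.44975594717212664
(360, 274) [ 0.36382454 -0.23390608  0.05      ] 0.43252786265222437
(340, 291) [ 0.31981969 -0.18229777  0.05      ] 0.3681264865464458
(252, 182) [0.58856877 0.05030918 0.092     ]
(218, 187) [0.57307803 0.13696578 0.092     ]
(184, 192) [0.55762868 0.22339914 0.092     ]
```

View pics/c1.png

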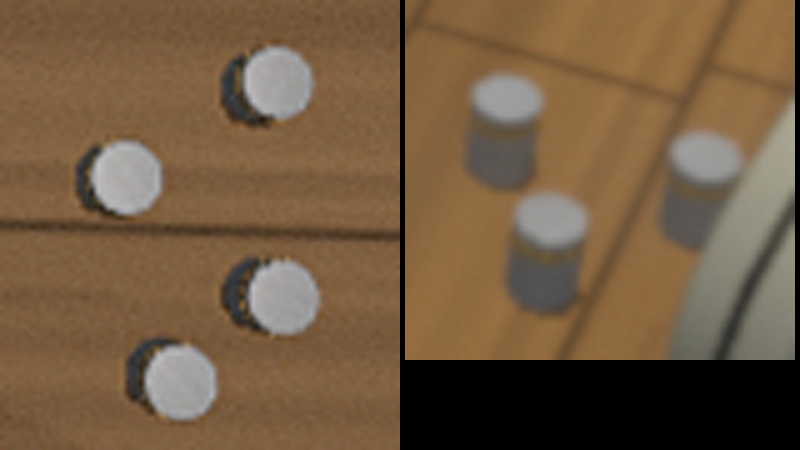

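View pics/c2.png

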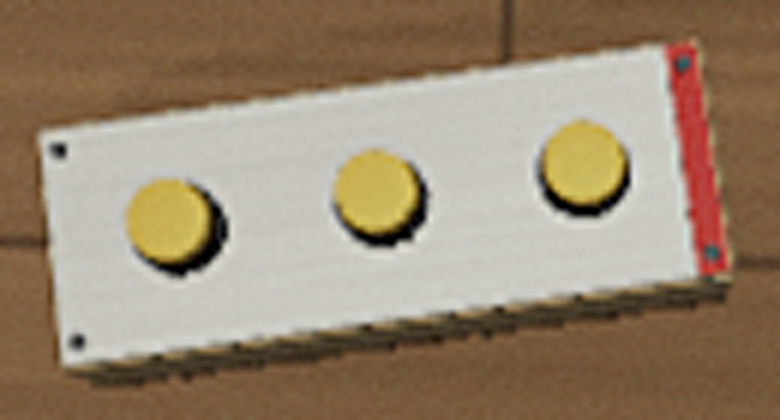

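Four banded look-alikes stand in the group. The farthest from the base, at (359,231), is 0.528 m out, and the next is 0.45 m, so I take (359,231). Next I'll refine the positions using both views.

```bash
python3 - <<'E'
from h import *
from workcell import imaging
for n in ("top","side"):
    im=cv2.imread(f"pics/{n}0.png"); m=imaging.camera_model(n)
    hsv=cv2.cvtColor(im,cv2.COLOR_BGR2HSV)
    k=cv2.inRange(hsv,(20,120,120),(33,255,255))
    nc,l,st,c=cv2.connectedComponentsWithStats(k)
    for i in range(1,nc):
        if st[i,4]>60: print(n,st[i],c[i],at_z(m,c[i],.092 if n=="top" else .090))
    if n=="side":
        for p in [(508,98),(552,217),(705,157)]:  # crop px of tops
            q=((p[0]-405+.5)/6-.5+300,(p[1]+.5)/6-.5+145); print(q,at_z(m,q,.05))
    else:
        for p in [(277.5,82),(125,177)]:
            q=((p[0]+.5)/5-.5+305,(p[1]+.5)/5-.5+215); print(q,at_z(m,q,.05))
        cor=[(42,131),(63,365),(725,274),(695,44)]
        for p in cor:
            q=((p[0]+.5)/6-.5+155,(p[1]+.5)/6-.5+155); print(q,at_z(m,q,.06))
E
```

```text
top [289  79  53  28 160] [315.41875  92.39375] [ 0.83631345 -0.11124037  0.092     ]
top [245 176  14  13 141] [251.84397163 181.88652482] [0.58885316 0.05071853 0.092     ]
top [211 180  14  14 142] [217.22535211 186.57042254] [0.57413668 0.13900307 0.092     ]
top [176 185  14  14 144] [182.68055556 191.27777778] [0.55939973 0.22689518 0.092     ]
(360.1, 231.0) [ 0.47396095 -0.23586278  0.05      ]
(329.6, 250.0) [ 0.42244824 -0.1560141   0.05      ]
(161.58333333333334, 176.41666666666666) [0.6027329  0.29255545 0.06      ]
(165.08333333333334, 215.41666666666666) [0.49897498 0.27598571 0.06      ]
(275.4166666666667, 200.25) [ 0.54741569 -0.01211075  0.06      ]
(270.4166666666667, 161.91666666666666) [0.6504834  0.00343656 0.06      ]
side [172 147  44  22 150] [193.26666667 157.21333333] [ 0.815224  -0.0414604  0.09     ]
side [238 195  12  10 101] [243.28712871 199.33663366] [0.59160843 0.0517467  0.09      ]
side [227 218  13  11 120] [232.775      223.23333333] [0.57670269 0.14015011 0.09      ]
side [215 244  13  13 139] [220.97841727 250.29496403] [0.56146504 0.2290896  0.09      ]
(316.75, 160.91666666666666) [ 0.47588734 -0.23656698  0.05      ]
(324.0833333333333, 180.75) [ 0.42447847 -0.15846184  0.05      ]
(349.5833333333333, 170.75) [ 0.36690385 -0.2370345   0.05      ]
```

Request:
carry_out --pt "-0.05 0.2 0 0.09 -1" --pt "-0.1 0.4 0 0.18 -1" --pt "-0.2 0.6 0 0.27 -1" --pt "-0.3 0.8 0 0.36 -1" --pt "-0.4 1 0 0.45 -1" --pt "-0.4 1 0 0.54 -1" --pt "-0.4 1 0 0.63 -1" --pt "-0.4 1 0 0.724 -1" --pt "-0.4 1 0 0.724 -1"

```text
clock: 1.0
eef_pos: [0.2836, 0.3753, 0.2559]
tool_rot: [1.0, 0.0, -0.0, 0.0]
ft_force: [-0.4, -0.0, -0.9]
grip_width: -0.0002
```

Request:
carry_out --pt "0.3 0.33 0 0 -1" --pt "0.6 0.66 0 0 -1" --pt "1 1 0 0 -1"

```text
clock: 1.3
eef_pos: [0.3818, 0.2765, 0.2562]
tool_rot: [1.0, 0.004, -0.0, 0.0]
ft_force: [1.3, 0.8, -0.3]
grip_width: -0.0
```

Request:
carry_out --pt "0.3 0.33 0 0 -1" --pt "0.6 0.66 0 0 -1" --pt "1 1 0 0 -1"

```text
clock: 1.6
eef_pos: [0.4803, 0.1776, 0.2562]
tool_rot: [1.0, 0.002, -0.0, -0.0]
ft_force: [1.1, 1.3, 0.1]
grip_width: 0.0002
```

Request:
carry_out --pt "0.3 0.33 0.1 0 -1" --pt "0.6 0.66 0.3 0 -1" --pt "1 1 0.6 0 -1" --pt "1 1 0.6 0 -1" --pt "1 1 0.6 0 -1"

```text
clock: 2.1
eef_pos: [0.5798, 0.0778, 0.194]
tool_rot: [1.0, 0.0, -0.002, 0.0]
ft_force: [0.2, -0.2, -0.6]
grip_width: -0.0
```

Request:
carry_out --pt "0.1 0.27 0 0 -1" --pt "0.1 0.27 0.2 0 -1" --pt "0.1 0.27 0.4 0 -1" --pt "0.1 0.27 0.6 0 -1" --pt "0.1 0.27 0.64 0 -1" --pt "0.1 0.27 0.64 0 -1" --pt "0.1 0.27 0.64 0 -1"

```text
clock: 2.8
eef_pos: [0.5906, 0.053, 0.134]
tool_rot: [1.0, 0.001, 0.001, -0.0]
ft_force: [-0.6, -0.9, 0.6]
grip_width: 0.0004
```

```bash
python3 - <<'E'
from h import *
from workcell import imaging,bot
print(bot.get_obs()["eef_pos"],bot.get_obs()["ft_force"])
ims=[]
m=imaging.camera_model("wrist");print(m)
w=imaging.camera("wrist")[:,:,::-1];s=imaging.camera("side")[:,:,::-1];t=imaging.camera("top")[:,:,::-1]
cv2.imwrite("pics/w1.png",w)
a=cv2.resize(s[150:280,170:290],(390,422),interpolation=cv2.INTER_CUBIC);b=cv2.resize(t[130:250,150:270],(405,405),interpolation=cv2.INTER_CUBIC)
c=np.zeros((430,800,3),np.uint8);c[:422,:390]=a;c[:405,395:800]=b;cv2.imwrite("pics/st1.png",c)
print(proj(m,[[.59,.051,.092],[.575,.1395,.092],[.59,.051,.105]]))
E
```

```text
[0.59064596 0.05301346 0.13398946] [-0.63973373 -0.93957364  0.55683379]
{'fovy': 61.691460622175946, 'cx': 250.7772021694594, 'cy': 190.99393845505747, 'dist': array([-0.04495099,  0.        ,  0.        ,  0.        ,  0.        ]), 'eye': array([0.59091614, 0.13442594, 0.25262181]), 'rotation': array([-0.16253211, -0.00167387,  0.00125583,  0.98670104])}
[[247.84501215 240.35978505]
 [216.04388752  71.38914999]
 [247.70256123 252.0135615 ]]
```

View pics/w1.png

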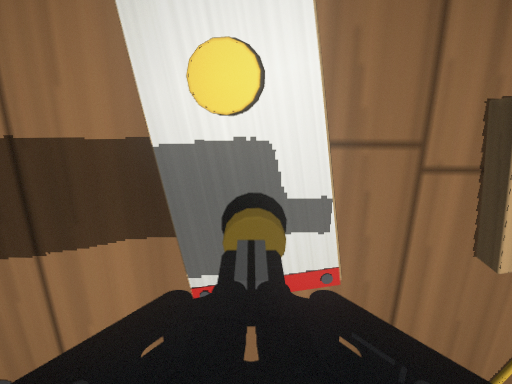

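View pics/st1.png

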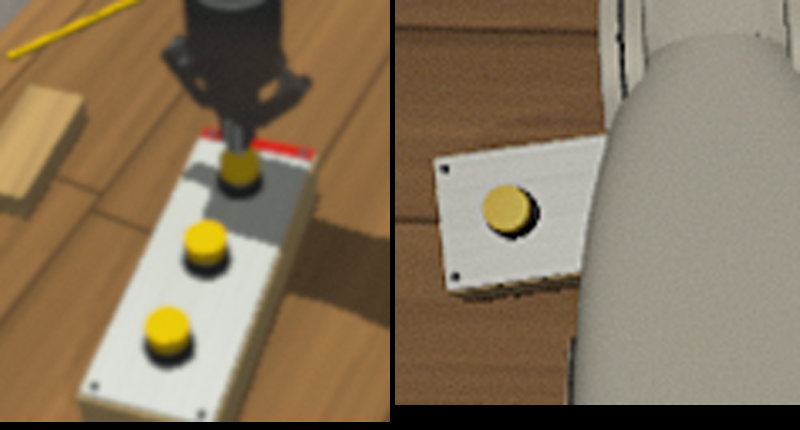

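The wrist view shows switch 2 at (226,76), against (216,71) predicted. Switch 1 is under the fingertips, centred near x=254. So the buttons lie about 3 mm further in +x than the top camera gave, and I'll shift by that and approach.

Request:
carry_out --pt "0.025 0.03 0.05 0 -1" --pt "0.025 0.03 0.1 0 -1" --pt "0.025 0.03 0.13 0 -1" --pt "0.025 0.03 0.13 0 -1" --pt "0.025 0.03 0.13 0 -1"

```text
clock: 3.45
eef_pos: [0.5924, 0.0491, 0.119]
tool_rot: [1.0, 0.0, -0.0, 0.0]
ft_force: [-0.4, 0.9, -0.2]
grip_width: -0.0003
```

Request:
carry_out --pt "0 0 0.01 0 -1" --pt "0 0 0.02 0 -1" --pt "0 0 0.02 0 -1"

```text
clock: 3.75
eef_pos: [0.5926, 0.0491, 0.1172]
tool_rot: [1.0, 0.0, -0.0, 0.0]
ft_force: [0.4, -0.3, -0.6]
grip_width: -0.0001
```

Request:
carry_out --pt "0 0 0.01 0 -1" --pt "0 0 0.01 0 -1"

```text
clock: 3.95
eef_pos: [0.5927, 0.0491, 0.1168]
tool_rot: [1.0, 0.0, 0.0, -0.0]
ft_force: [-1.1, -0.6, 3.5]
grip_width: -0.0002
```

Request:
carry_out --pt "0 0 0.01 0 -1" --pt "0 0 0.01 0 -1"

```text
clock: 4.15
eef_pos: [0.5927, 0.0491, 0.1157]
tool_rot: [1.0, 0.0, 0.0, -0.0]
ft_force: [-0.0, -0.7, 3.9]
grip_width: -0.0004
```

Request:
carry_out --pt "0 0 0.01 0 -1" --pt "0 0 0.01 0 -1"

```text
clock: 4.35
eef_pos: [0.5928, 0.0491, 0.1146]
tool_rot: [1.0, 0.0, 0.0, -0.0]
ft_force: [-1.1, 0.1, 5.5]
grip_width: 0.0001
```

Clear resistance already, 5.5 N at about 2.5 mm. I'll go on in 1 mm steps.

Request:
carry_out --pt "0 0 0.01 0 -1" --pt "0 0 0.01 0 -1"

```text
clock: 4.55
eef_pos: [0.5928, 0.0492, 0.1139]
tool_rot: [1.0, 0.0, 0.0, -0.0]
ft_force: [-2.7, 0.3, 6.1]
grip_width: 0.0002
```

Request:
carry_out --pt "0 0 0.01 0 -1" --pt "0 0 0.01 0 -1"

```text
clock: 4.75
eef_pos: [0.5928, 0.0491, 0.1132]
tool_rot: [1.0, 0.0, 0.0, -0.0]
ft_force: [-2.1, 0.3, 7.5]
grip_width: 0.0002
```

Request:
carry_out --pt "0 0 0.01 0 -1" --pt "0 0 0.01 0 -1"

```text
clock: 4.95
eef_pos: [0.5928, 0.0491, 0.1122]
tool_rot: [1.0, 0.0, 0.0, -0.0]
ft_force: [-2.4, 0.1, 7.5]
grip_width: -0.0001
```

Request:
carry_out --pt "0 0 0.01 0 -1" --pt "0 0 0.01 0 -1"

```text
clock: 5.15
eef_pos: [0.5928, 0.0491, 0.1109]
tool_rot: [1.0, 0.0, 0.0, -0.0]
ft_force: [-1.8, -0.5, 5.7]
grip_width: -0.0001
```

Request:
carry_out --pt "0 0 0.01 0 -1" --pt "0 0 0.01 0 -1"

```text
clock: 5.35
eef_pos: [0.5928, 0.0491, 0.11]
tool_rot: [1.0, 0.0, 0.0, -0.0]
ft_force: [-2.7, 0.8, 6.2]
grip_width: 0.0003
```

Switch 1 clicked: a peak of about 7.5 N, then a drop to 5.7 N. I'll hold it a moment and lift.

Request:
carry_out --pt "0 0 0.005 0 -1" --pt "0 0 0.005 0 -1" --pt "0 0 0.005 0 -1" --pt "0 0 0.005 0 -1" --pt "0 0 0.005 0 -1" --pt "0 0 0.005 0 -1" --pt "0 0 0.005 0 -1" --pt "0 0 0.005 0 -1" --pt "0 0 0.005 0 -1" --pt "0 0 0.005 0 -1"

```text
clock: 6.35
eef_pos: [0.5928, 0.0491, 0.1097]
tool_rot: [1.0, 0.0, 0.0, -0.0]
ft_force: [-3.1, 0.7, 7.6]
grip_width: 0.0003
```

Request:
carry_out --pt "0 0 -0.1 0 -1" --pt "0 0 -0.3 0 -1" --pt "-0.08 -0.45 -0.3 0 -1" --pt "-0.15 -0.885 -0.3 0 -1" --pt "-0.15 -0.885 -0.3 0 -1" --pt "-0.15 -0.885 -0.3 0 -1"

```text
clock: 6.95
eef_pos: [0.5772, 0.1386, 0.1386]
tool_rot: [1.0, 0.002, -0.0, 0.0]
ft_force: [-0.0, 1.2, -0.2]
grip_width: -0.0002
```

```bash
python3 - <<'E'
from h import *
from workcell import imaging,bot
m=imaging.camera_model("wrist")
w=imaging.camera("wrist")[:,:,::-1]
cv2.imwrite("pics/w2.png",w)
E
```

```text
(no output)
```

View pics/w2.png

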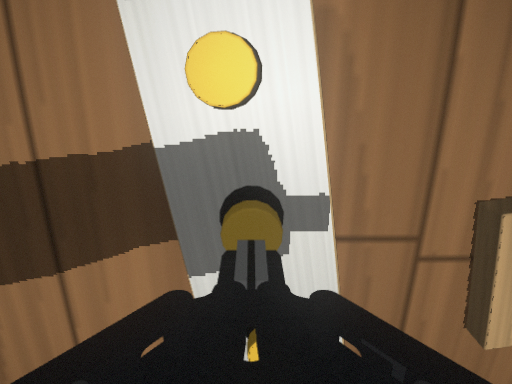

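The fingers are aligned over switch 2 (column about 252, fingers at 250), with switch 3 at (224,69). Pressing switch 2.

Request:
carry_out --pt "0 0 0.08 0 -1" --pt "0 0 0.15 0 -1" --pt "0 0 0.2 0 -1" --pt "0 0 0.2 0 -1" --pt "0 0 0.2 0 -1"

```text
clock: 7.5
eef_pos: [0.5775, 0.1371, 0.1184]
tool_rot: [1.0, 0.0, -0.0, 0.0]
ft_force: [0.4, -0.2, 0.1]
grip_width: 0.0002
```

Request:
carry_out --pt "0 0 0.01 0 -1" --pt "0 0 0.02 0 -1" --pt "0 0 0.02 0 -1"

```text
clock: 7.8
eef_pos: [0.5778, 0.1376, 0.117]
tool_rot: [1.0, 0.0, 0.0, -0.0]
ft_force: [0.3, 0.1, 0.2]
grip_width: 0.0002
```

Request:
carry_out --pt "0 0 0.01 0 -1" --pt "0 0 0.01 0 -1"

```text
clock: 8.0
eef_pos: [0.5778, 0.1376, 0.116]
tool_rot: [1.0, 0.0, 0.0, -0.0]
ft_force: [-0.0, -0.5, 0.9]
grip_width: 0.0002
```

Request:
carry_out --pt "0 0 0.01 0 -1" --pt "0 0 0.01 0 -1"

```text
clock: 8.2
eef_pos: [0.5778, 0.1376, 0.115]
tool_rot: [1.0, 0.0, 0.0, -0.0]
ft_force: [0.6, -0.4, 1.6]
grip_width: -0.0003
```

Request:
carry_out --pt "0 0 0.01 0 -1" --pt "0 0 0.01 0 -1"

```text
clock: 8.4
eef_pos: [0.5778, 0.1376, 0.1139]
tool_rot: [1.0, 0.0, 0.0, -0.0]
ft_force: [0.8, -0.3, 2.7]
grip_width: 0.0002
```

Request:
carry_out --pt "0 0 0.01 0 -1" --pt "0 0 0.01 0 -1"

```text
clock: 8.6
eef_pos: [0.5777, 0.1376, 0.1128]
tool_rot: [1.0, 0.0, 0.0, -0.0]
ft_force: [0.7, 0.4, 1.0]
grip_width: 0.0003
```

Switch 2 peaked at about 2.7 N and then dropped, so it is the soft one. I'll press it fully past the click, hold, then press switch 3.

Request:
carry_out --pt "0 0 0.01 0 -1" --pt "0 0 0.01 0 -1" --pt "0 0 0.02 0 -1" --pt "0 0 0.02 0 -1"

```text
clock: 9.0
eef_pos: [0.5777, 0.1376, 0.1107]
tool_rot: [1.0, 0.0, 0.0, -0.0]
ft_force: [1.2, -0.1, 1.9]
grip_width: 0.0003
```

Request:
carry_out --pt "0 0 0.01 0 -1" --pt "0 0 0.01 0 -1" --pt "0 0 0.01 0 -1" --pt "0 0 0.01 0 -1" --pt "0 0 0.01 0 -1" --pt "0 0 0.01 0 -1" --pt "0 0 0.01 0 -1" --pt "0 0 0.01 0 -1" --pt "0 0 0.01 0 -1" --pt "0 0 0.01 0 -1"

```text
clock: 10.0
eef_pos: [0.5777, 0.1376, 0.1099]
tool_rot: [1.0, 0.0, 0.0, -0.0]
ft_force: [1.9, -0.8, 4.7]
grip_width: 0.0
```

Request:
carry_out --pt "0 0 -0.1 0 -1" --pt "0 0 -0.3 0 -1" --pt "-0.08 -0.45 -0.3 0 -1" --pt "-0.15 -0.885 -0.3 0 -1" --pt "-0.15 -0.885 -0.3 0 -1" --pt "-0.15 -0.885 -0.3 0 -1"

```text
clock: 10.6
eef_pos: [0.5613, 0.2269, 0.1391]
tool_rot: [1.0, 0.002, -0.001, 0.001]
ft_force: [0.4, -0.4, 0.6]
grip_width: 0.0
```

Request:
carry_out --pt "0 0 0.08 0 -1" --pt "0 0 0.15 0 -1" --pt "0 0 0.2 0 -1" --pt "0 0 0.2 0 -1" --pt "0 0 0.2 0 -1"

```text
clock: 11.1
eef_pos: [0.5625, 0.2254, 0.1194]
tool_rot: [1.0, -0.0, -0.0, 0.0]
ft_force: [-0.2, 0.3, 0.7]
grip_width: 0.0001
```

Request:
carry_out --pt "0 0 0.01 0 -1" --pt "0 0 0.02 0 -1" --pt "0 0 0.03 0 -1" --pt "0 0 0.03 0 -1"

```text
clock: 11.5
eef_pos: [0.5627, 0.2261, 0.117]
tool_rot: [1.0, 0.0, 0.0, -0.0]
ft_force: [0.4, 0.0, 1.3]
grip_width: 0.0001
```

Request:
carry_out --pt "0 0 0.01 0 -1" --pt "0 0 0.01 0 -1"

```text
clock: 11.7
eef_pos: [0.5627, 0.2262, 0.1162]
tool_rot: [1.0, 0.0, 0.0, -0.0]
ft_force: [-1.0, -0.7, 3.3]
grip_width: -0.0002
```

Request:
carry_out --pt "0 0 0.01 0 -1" --pt "0 0 0.01 0 -1"

```text
clock: 11.9
eef_pos: [0.5627, 0.2262, 0.1151]
tool_rot: [1.0, 0.0, 0.0, -0.0]
ft_force: [-0.5, -0.5, 4.9]
grip_width: -0.0002
```

Request:
carry_out --pt "0 0 0.01 0 -1" --pt "0 0 0.01 0 -1"

```text
clock: 12.1
eef_pos: [0.5627, 0.2262, 0.1143]
tool_rot: [1.0, 0.0, 0.0, -0.0]
ft_force: [-1.3, -0.8, 5.3]
grip_width: -0.0004
```

Request:
carry_out --pt "0 0 0.01 0 -1" --pt "0 0 0.01 0 -1"

```text
clock: 12.3
eef_pos: [0.5627, 0.2262, 0.1135]
tool_rot: [1.0, 0.0, 0.0, -0.0]
ft_force: [-0.6, -1.0, 7.3]
grip_width: -0.0005
```

Request:
carry_out --pt "0 0 0.01 0 -1" --pt "0 0 0.01 0 -1"

```text
clock: 12.5
eef_pos: [0.5628, 0.2262, 0.1127]
tool_rot: [1.0, 0.0, 0.001, -0.0]
ft_force: [-0.8, -0.9, 8.4]
grip_width: -0.0003
```

Request:
carry_out --pt "0 0 0.01 0 -1" --pt "0 0 0.01 0 -1"

```text
clock: 12.7
eef_pos: [0.5627, 0.2261, 0.1114]
tool_rot: [1.0, 0.0, 0.0, -0.0]
ft_force: [-1.3, 0.3, 5.6]
grip_width: 0.0001
```

Switch 3 clicked at about 8.4 N. I'll hold it, lift, then travel to the weight.

Request:
carry_out --pt "0 0 0.01 0 -1" --pt "0 0 0.015 0 -1" --pt "0 0 0.015 0 -1" --pt "0 0 0.015 0 -1" --pt "0 0 0.015 0 -1" --pt "0 0 0.015 0 -1" --pt "0 0 0.015 0 -1" --pt "0 0 0.015 0 -1" --pt "0 0 0.015 0 -1" --pt "0 0 0.015 0 -1"

```text
clock: 13.7
eef_pos: [0.5627, 0.2262, 0.1101]
tool_rot: [1.0, 0.0, 0.0, -0.0]
ft_force: [-1.7, -1.6, 6.3]
grip_width: -0.0001
```

Request:
carry_out --pt "0 0 -0.2 0 -1" --pt "0 0 -0.5 0 -1" --pt "-0.05 0.2 -0.8 0 -1" --pt "-0.1 0.6 -1 0 -1" --pt "-0.2 1 -1 0 -1"

```text
clock: 14.2
eef_pos: [0.5446, 0.1261, 0.2122]
tool_rot: [1.0, 0.001, 0.003, -0.001]
ft_force: [-0.0, -0.5, -0.5]
grip_width: -0.0001
```

Request:
carry_out --pt "-0.05 0.4 0 0 -1" --pt "-0.1 0.8 0 0 -1" --pt "-0.2 1 0 0 -1"

```text
clock: 14.5
eef_pos: [0.5223, 0.0233, 0.2087]
tool_rot: [1.0, -0.001, -0.0, 0.0]
ft_force: [1.0, 0.6, 0.3]
grip_width: 0.0001
```

Request:
carry_out --pt "-0.05 0.4 0 0 0" --pt "-0.1 0.8 0 0 0" --pt "-0.2 1 0 0 0.5"

```text
clock: 14.8
eef_pos: [0.5025, -0.0765, 0.2087]
tool_rot: [1.0, -0.001, -0.0, 0.0]
ft_force: [-0.8, -0.8, -0.7]
grip_width: 0.0432
```

Request:
carry_out --pt "-0.05 0.4 0 0 0.5" --pt "-0.1 0.8 0 0 0.5" --pt "-0.2 1 0 0 0.5" --pt "-0.2 1 0 0 0.5" --pt "-0.2 1 0 0 0.5" --pt "-0.2 1 0 0 0.5"

```text
clock: 15.4
eef_pos: [0.483, -0.1731, 0.209]
tool_rot: [1.0, 0.001, -0.0, -0.0]
ft_force: [0.8, 0.1, -0.2]
grip_width: 0.0638
```

```bash
python3 - <<'E'
from h import *
from workcell import imaging,bot
print(bot.get_obs()["eef_pos"])
m=imaging.camera_model("wrist")
w=imaging.camera("wrist")[:,:,::-1]
cv2.imwrite("pics/w3.png",w)
print(proj(m,[[.475,-.236,.05]]))
print(m["eye"],m["rotation"])
E
```

```text
[ 0.4829907  -0.17310479  0.20900817]
[[241.39633065 240.50862412]]
[ 0.48361295 -0.09171103  0.32765012] [-1.62394168e-01 -3.32232852e-04  1.14392834e-03  9.86725248e-01]
```

View pics/w3.png

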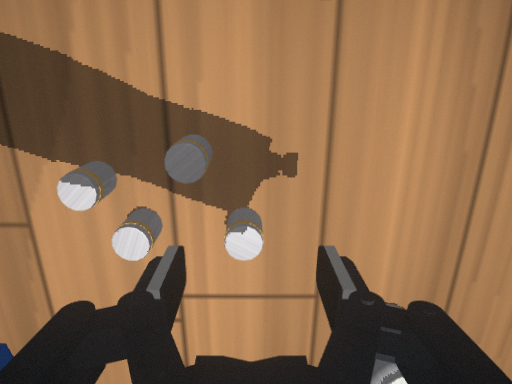

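The target weight is at (244,240), against (241,240) predicted, with the neighbour at (136,240). It stands between the fingers' planes. I'll move over it, descend part way and check.

Request:
carry_out --pt "-0.06 0.3 0 0 0.5" --pt "-0.06 0.63 0 0 0.5" --pt "-0.06 0.63 0.3 0 0.5" --pt "-0.06 0.63 0.6 0 0.5" --pt "-0.06 0.63 0.9 0 0.5" --pt "-0.06 0.63 0.9 0 0.5" --pt "-0.06 0.63 0.9 0 0.5"

```text
clock: 16.15
eef_pos: [0.4771, -0.236, 0.1194]
tool_rot: [1.0, 0.001, -0.0, -0.0]
ft_force: [0.4, 0.5, -0.2]
grip_width: 0.0641
```

```bash
python3 - <<'E'
from h import *
from workcell import imaging,bot
print(bot.get_obs()["eef_pos"])
m=imaging.camera_model("wrist")
w=imaging.camera("wrist")[:,:,::-1]
cv2.imwrite("pics/w4.png",w)
print(proj(m,[[.477,-.236,.05]]))
print(m["eye"],m["rotation"])
E
```

```text
[ 0.47709827 -0.23603014  0.11938996]
[[249.38152506 217.41365281]]
[ 0.47773425 -0.15466229  0.23803893] [-1.62390675e-01 -1.88097610e-05  1.45763567e-03  9.86725465e-01]
```

View pics/w4.png

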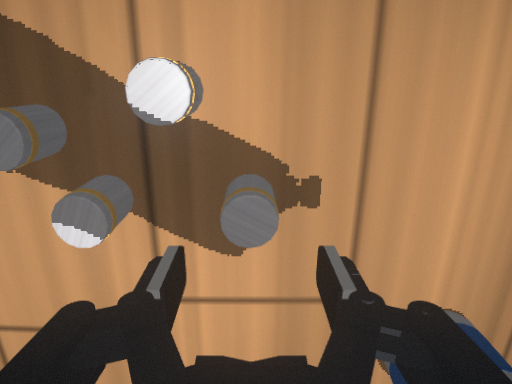

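The weight's top centre is at (249.5,218), which matches the prediction and sits midway between the fingers. Descending to grip.

Request:
carry_out --pt "0 0 0.3 0 0.5" --pt "0 0 0.55 0 0.5" --pt "0 0 0.7 0 0.5" --pt "0 0 0.78 0 0.5" --pt "0 0 0.78 0 0.5" --pt "0 0 0.78 0 0.5"

```text
clock: 16.8
eef_pos: [0.4781, -0.2374, 0.0428]
tool_rot: [1.0, 0.0, 0.001, 0.001]
ft_force: [0.1, -0.3, 0.3]
grip_width: 0.064
```

Request:
carry_out --pt "0 0 0 0 -0.05" --pt "0 0 0 0 -0.3" --pt "0 0 0 0 -0.5" --pt "0 0 0 0 -1" --pt "0 0 0 0 -1" --pt "0 0 0 0 -1" --pt "0 0 0 0 -1"

```text
clock: 17.5
eef_pos: [0.4773, -0.2375, 0.0427]
tool_rot: [1.0, 0.0, 0.001, 0.001]
ft_force: [-0.9, 0.2, 5.4]
grip_width: 0.0364
```

Request:
carry_out --pt "0 0 -0.05 0 -1" --pt "0 0 -0.2 0 -1" --pt "0 0 -0.5 0 -1" --pt "0 0 -0.8 0 -1" --pt "0 0 -1 0 -1" --pt "0 0 -1 0 -1" --pt "0 0 -1 0 -1"

```text
clock: 18.2
eef_pos: [0.4764, -0.2368, 0.1407]
tool_rot: [1.0, 0.0, -0.0, -0.0]
ft_force: [-0.6, 0.2, -4.8]
grip_width: 0.0367
```

```bash
python3 - <<'E'
from h import *
from workcell import imaging,bot
o=bot.get_obs();print(o["eef_pos"],o["ft_force"],o["grip_width"])
m=imaging.camera_model("wrist")
w=imaging.camera("wrist")[:,:,::-1]
cv2.imwrite("pics/w5.png",w)
p=o["eef_pos"]
print(proj(m,p+[[0,0,.007]]), m["eye"]-p)
s=imaging.camera("side")[:,:,::-1]
cv2.imwrite("pics/s5.png",cv2.resize(s[80:230,230:400],None,fx=4,fy=4))
E
```

```text
[ 0.47643346 -0.23676547  0.14067923] [-0.59073245  0.19320832 -4.77074116] 0.036651974799779906
[[248.70495732 291.27123075]] [0.00074694 0.08142611 0.11865788]
```

View pics/w5.png

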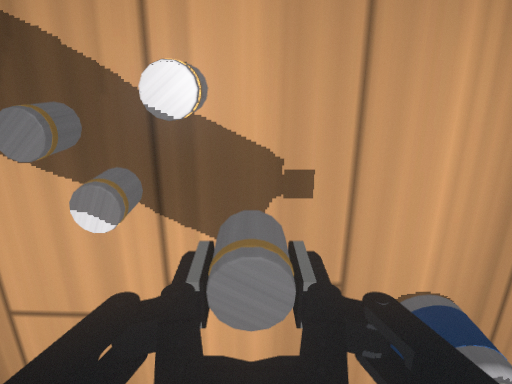

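View pics/s5.png

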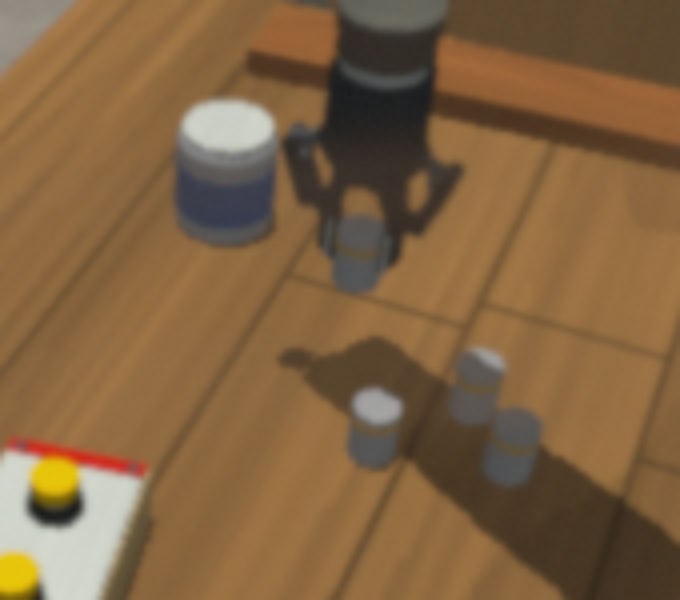

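The weight is held upright, with its top-face centre at (252,290) against (248.7,291.3) for the tool axis, so the wrist camera has about a 1.4 mm x bias. I'll now get switch 2's position from the wrist pictures, corrected for that.

```bash
python3 - <<'E'
from h import *
from workcell import imaging,bot
m=imaging.camera_model("wrist"); 
off=m["eye"]-bot.get_obs()["eef_pos"]
for f,tcp in (("w1",[.59065,.05301,.13399]),("w2",[.5772,.1386,.1386])):
    im=cv2.imread(f"pics/{f}.png"); hsv=cv2.cvtColor(im,cv2.COLOR_BGR2HSV)
    k=cv2.inRange(hsv,(20,120,150),(33,255,255)); k[150:]=0
    c=max(cv2.findContours(k,0,1)[0],key=cv2.contourArea)
    e=cv2.fitEllipse(c); mm=dict(m); 
    mm["eye"]=np.array([0.59091614,0.13442594,0.25262181]) if f=="w1" else np.array(tcp)+off
    if f=="w1": mm["rotation"]=np.array([-0.16253211,-0.00167387,0.00125583,0.98670104])
    print(f,e,at_z(mm,e[0],.092))
E
```

```text
w1 ((223.343505859375, 75.3060073852539), (72.50834655761719, 76.6205825805664), 166.8439178466797) [0.5784033  0.13774313 0.092     ]
w2 ((220.86851501464844, 68.71289825439453), (70.87539672851562, 75.26721954345703), 167.34402465820312) [0.56331055 0.22656341 0.092     ]
```

Request:
carry_out --pt "0 0 -0.2 0 -1" --pt "0 -0.2 -0.5 0 -1" --pt "0.1 -0.5 -0.7 0 -1" --pt "0.2 -0.8 -0.7 0 -1" --pt "0.26 -1 -0.7 0 -1"

```text
clock: 18.8
eef_pos: [0.5029, -0.1352, 0.2104]
tool_rot: [1.0, 0.001, -0.001, -0.001]
ft_force: [0.5, -0.1, -4.9]
grip_width: 0.0369
```

Request:
carry_out --pt "0.1 -0.3 0 0 -1" --pt "0.2 -0.6 0 0 -1" --pt "0.26 -1 0 0 -1"

```text
clock: 19.1
eef_pos: [0.5284, -0.0365, 0.2092]
tool_rot: [1.0, -0.001, -0.002, 0.0]
ft_force: [1.0, -0.3, -4.4]
grip_width: 0.0366
```

Request:
carry_out --pt "0.1 -0.3 0 0 -1" --pt "0.2 -0.6 0 0 -1" --pt "0.25 -0.9 0 0 -1" --pt "0.25 -0.9 0 0 -1" --pt "0.25 -0.9 0 0 -1"

```text
clock: 19.6
eef_pos: [0.5526, 0.0536, 0.2092]
tool_rot: [1.0, 0.001, -0.002, 0.0]
ft_force: [-0.3, -0.6, -4.6]
grip_width: 0.0363
```

Request:
carry_out --pt "0.1 -0.4 0 0 -1" --pt "0.254 -0.844 0 0 -1" --pt "0.254 -0.844 0 0 -1" --pt "0.254 -0.844 0.2 0 -1" --pt "0.254 -0.844 0.4 0 -1" --pt "0.254 -0.844 0.55 0 -1" --pt "0.254 -0.844 0.6 0 -1" --pt "0.254 -0.844 0.6 0 -1" --pt "0.254 -0.844 0.6 0 -1"

```text
clock: 20.5
eef_pos: [0.5794, 0.1369, 0.1518]
tool_rot: [1.0, -0.0, 0.0, -0.0]
ft_force: [0.2, 0.8, -4.1]
grip_width: 0.0367
```

```bash
python3 - <<'E'
from h import *
from workcell import imaging,bot
o=bot.get_obs();print(o["eef_pos"],o["ft_force"],o["grip_width"])
m=imaging.camera_model("wrist")
w=imaging.camera("wrist")[:,:,::-1]
cv2.imwrite("pics/w6.png",w)
print(proj(m,[[.563,.2265,.092],[.578,.138,.092]]))
s=imaging.camera("side")[:,:,::-1]
cv2.imwrite("pics/s6f.png",s)
cv2.imwrite("pics/s6.png",cv2.resize(s[160:280,180:300],None,fx=5,fy=5,interpolation=cv2.INTER_CUBIC))
E
```

```text
[0.57936327 0.13687626 0.15183338] [ 0.21755398  0.80625476 -4.10353357] 0.036744747678576765
[[217.69602052  66.25173564]
 [247.02024984 222.00440565]]
```

View pics/w6.png

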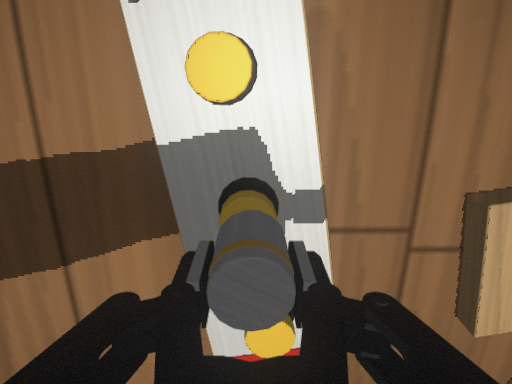

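View pics/s6.png

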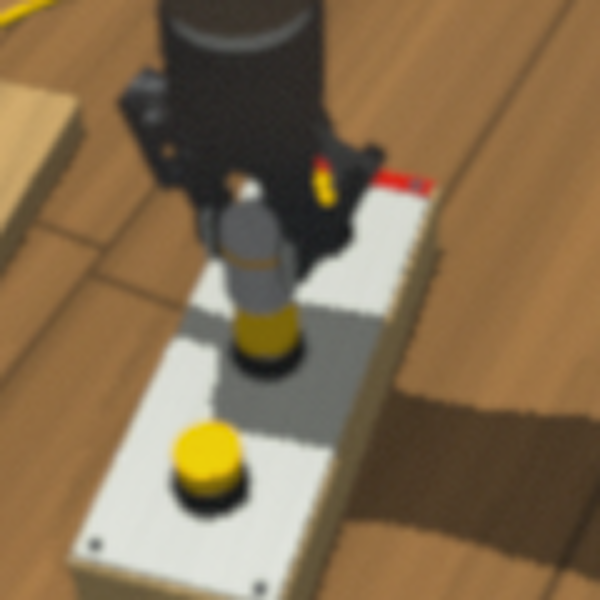

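The weight hovers about 17 mm above switch 2. In the wrist view the button spans columns 219–279 (centre 249), and the weight is about 1.8 mm too far in +x. I'll correct that, then lower it.

Request:
carry_out --pt "-0.018 -0.006 0.03 0 -1" --pt "-0.018 -0.006 0.07 0 -1" --pt "-0.018 -0.006 0.11 0 -1" --pt "-0.018 -0.006 0.14 0 -1" --pt "-0.018 -0.006 0.14 0 -1" --pt "-0.018 -0.006 0.14 0 -1"

```text
clock: 21.2
eef_pos: [0.5771, 0.1381, 0.1371]
tool_rot: [1.0, 0.0, -0.0, 0.0]
ft_force: [0.4, -0.0, -4.6]
grip_width: 0.0368
```

```bash
python3 - <<'E'
from h import *
from workcell import imaging,bot
o=bot.get_obs();print(o["eef_pos"],o["ft_force"],o["grip_width"])
w=imaging.camera("wrist")[:,:,::-1]
s=imaging.camera("side")[:,:,::-1]
c=np.zeros((500,800,3),np.uint8)
c[:400,:400]=cv2.resize(w[150:350,150:350],None,fx=2,fy=2,interpolation=cv2.INTER_CUBIC)
c[:500,400:]=cv2.resize(s[180:260,200:264],(400,500),interpolation=cv2.INTER_CUBIC)
cv2.imwrite("pics/c7.png",c)
E
```

```text
[0.57711772 0.138093   0.13710761] [ 3.98567518e-01 -1.92776345e-03 -4.63984193e+00] 0.03677775460125445
```

View pics/c7.png

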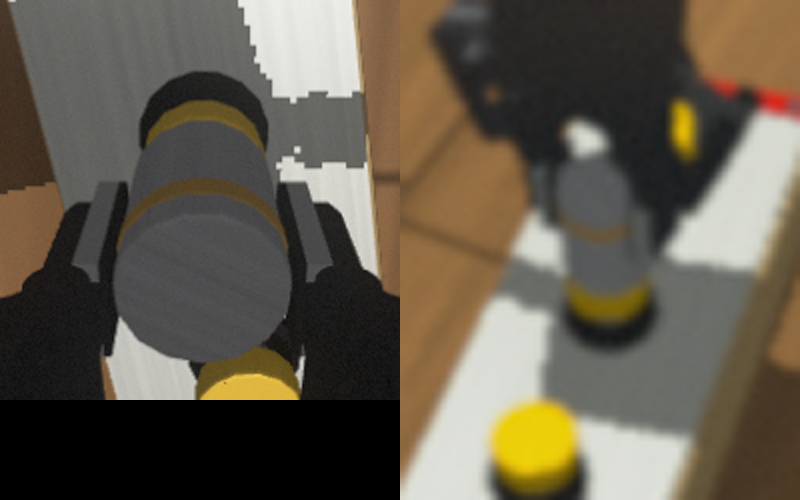

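The weight sits centred over the button in both views. Lowering it onto the button.

Request:
carry_out --pt "0 0 0.01 0 -1" --pt "0 0 0.02 0 -1" --pt "0 0 0.03 0 -1" --pt "0 0 0.04 0 -1" --pt "0 0 0.04 0 -1"

```text
clock: 21.8
eef_pos: [0.5772, 0.1381, 0.1333]
tool_rot: [1.0, 0.0, 0.0, -0.0]
ft_force: [-0.6, -0.8, -2.9]
grip_width: 0.0364
```

Request:
carry_out --pt "0 0 0.01 0 -1" --pt "0 0 0.02 0 -1" --pt "0 0 0.03 0 -1" --pt "0 0 0.03 0 -1"

```text
clock: 22.2
eef_pos: [0.5773, 0.1381, 0.1303]
tool_rot: [1.0, 0.0, 0.0, -0.0]
ft_force: [0.1, 0.5, -2.2]
grip_width: 0.0365
```

Request:
carry_out --pt "0 0 0.01 0 -1" --pt "0 0 0.015 0 -1" --pt "0 0 0.015 0 -1"

```text
clock: 22.5
eef_pos: [0.5773, 0.1381, 0.1286]
tool_rot: [1.0, 0.0, 0.0, -0.0]
ft_force: [-0.9, -0.1, -3.4]
grip_width: 0.0364
```

Request:
carry_out --pt "0 0 0.005 0 -1" --pt "0 0 0.01 0 -1" --pt "0 0 0.01 0 -1"

```text
clock: 22.8
eef_pos: [0.5773, 0.1381, 0.128]
tool_rot: [1.0, 0.0, 0.0, -0.0]
ft_force: [-0.2, -0.6, -1.9]
grip_width: 0.0368
```

Request:
carry_out --pt "0 0 0.005 0 -1" --pt "0 0 0.005 0 -0.1" --pt "0 0 0.005 0 -0.05" --pt "0 0 0.005 0 0" --pt "0 0 0.005 0 0.1" --pt "0 0 0.005 0 0.2" --pt "0 0 0.005 0 0.3" --pt "0 0 0.005 0 0.4" --pt "0 0 0.005 0 0.4" --pt "0 0 0.005 0 0.4"

```text
clock: 23.8
eef_pos: [0.5772, 0.1381, 0.1273]
tool_rot: [1.0, 0.0, 0.0, -0.0]
ft_force: [0.4, 0.2, 0.2]
grip_width: 0.0597
```

```bash
python3 - <<'E'
from h import *
from workcell import imaging,bot
o=bot.get_obs();print(o["eef_pos"],o["ft_force"],o["grip_width"])
w=imaging.camera("wrist")[:,:,::-1]
cv2.imwrite("pics/w8.png",w)
E
```

```text
[0.57720015 0.13812345 0.12731064] [0.42851317 0.23138162 0.20692366] 0.05974222784573395
```

View pics/w8.png

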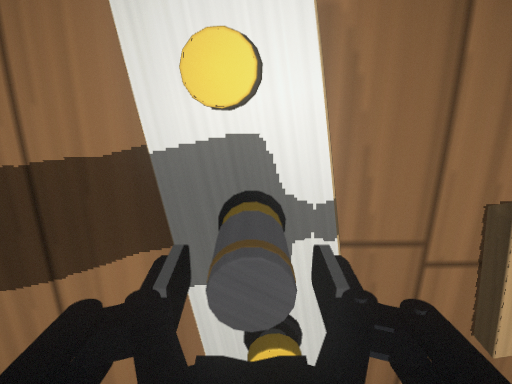

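The weight stands upright on switch 2 and the jaws are clear of it. I'll lift straight up and move away for a last look.

Request:
carry_out --pt "0 0 -0.1 0 0.4" --pt "0 0 -0.3 0 0.4" --pt "0 0 -0.6 0 0.4" --pt "0 0 -1 0 0.4" --pt "0 0 -1 0 0.4"

```text
clock: 24.35
eef_pos: [0.5804, 0.1389, 0.2347]
tool_rot: [1.0, 0.0, 0.006, -0.001]
ft_force: [0.6, 0.9, 0.8]
grip_width: 0.0599
```

Request:
carry_out --pt "-0.3 0 -0.2 0 0.4" --pt "-0.6 0 -0.2 0 0.4" --pt "-1 0.3 -0.2 0 0.4"

```text
clock: 24.65
eef_pos: [0.4777, 0.1098, 0.248]
tool_rot: [1.0, 0.002, 0.002, -0.001]
ft_force: [-1.3, -1.3, 0.1]
grip_width: 0.0597
```

Request:
carry_out --pt "-0.3 0.3 0 0 0.4" --pt "-0.6 0.6 0 0 0.4" --pt "-1 1 0 0 0.4"

```text
clock: 24.95
eef_pos: [0.381, 0.012, 0.2476]
tool_rot: [1.0, 0.001, 0.001, 0.0]
ft_force: [0.6, -1.6, 0.8]
grip_width: 0.0599
```

Request:
carry_out --pt "0 0.4 0 0 0.4" --pt "0 0.8 0 0 0.4" --pt "0 1 0 0 0.4" --pt "0 1 0 0 0.4" --pt "0 1 0 0 0.4"

```text
clock: 25.45
eef_pos: [0.3819, -0.0874, 0.2475]
tool_rot: [1.0, -0.0, 0.0, -0.0]
ft_force: [-0.0, -0.6, -0.8]
grip_width: 0.0598
```

```bash
python3 - <<'E'
from h import *
from workcell import imaging,bot
o=bot.get_obs();print(o["eef_pos"],o["ft_force"],o["grip_width"],o["clock"])
t=imaging.camera("top")[:,:,::-1]
s=imaging.camera("side")[:,:,::-1]
cv2.imwrite("pics/t9.png",t)
c=np.zeros((500,800,3),np.uint8)
c[:400,:395]=cv2.resize(t[150:230,160:239],(395,400),interpolation=cv2.INTER_CUBIC)
c[:500,400:]=cv2.resize(s[180:260,200:264],(400,500),interpolation=cv2.INTER_CUBIC)
cv2.imwrite("pics/c9.png",c)
m=imaging.camera_model("top"); print(proj(m,[[.575,.1395,.136]]))
m=imaging.camera_model("side"); print(proj(m,[[.5767,.140,.136],[.5767,.140,.126],[.5767,.14,.146]]))
E
```

```text
[ 0.38185439 -0.0874148   0.24752204] [-0.00419956 -0.62631615 -0.80051088] 0.059848961090783415 25.45
[[215.05813974 183.17039947]]
[[231.91404109 211.40331962]
 [232.11232551 214.03660583]
 [231.71290172 208.72955439]]
```

View pics/t9.png

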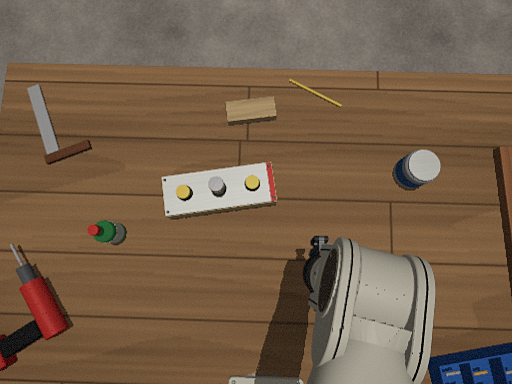

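View pics/c9.png

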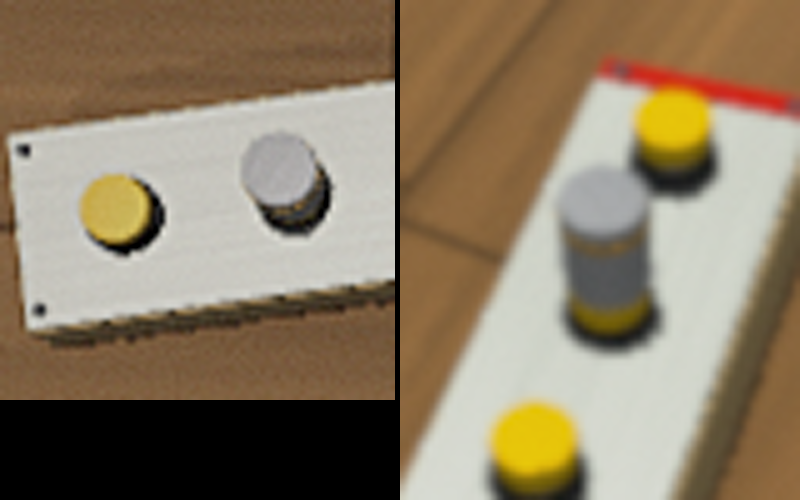

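The top picture puts the weight's top at (215.4,183.6), against (215.1,183.2) predicted for exactly centred. The side picture gives (232.1,212.1) against (231.9,211.4). Both put it within about 1–2 mm of centre and upright, and the tin, glue bottle and offcut are unmoved.

```bash
python3 - <<'E'
from workcell import order
print(order.job_done())
E
```

```text
the job is handed in; nothing more can be done
None
```

The check weight is standing upright on switch 2, the tired one, holding its button down, and the job is handed in at about 25.6 s.

- **Feeling the switches:** I pressed them in order from the red stripe, each past its click and held for about 1 s. They clicked at about 7.5 N (switch 1), 2.7 N (switch 2) and 8.4 N (switch 3). No reading while pressing went above 8.4 N, but I read the force only at the end of each short step.
- **The weight:** Four cylinders looked alike. I took the farthest from the base, 0.53 m out, at pixel (359,231) in the top view.
- **Last checks:** The top and side pictures both put the weight within about 1–2 mm of the centre of switch 2, with the gripper well clear. The tin, glue bottle and offcut were at the same pixels as at the start.
- **Disagreements:** The cameras differed by 2–4 mm on where the buttons were, so I corrected the position using the wrist view of the gripped weight. I judged that the button is held down from the weight's height in the pictures and from the drop in force during lowering; I did not measure it directly.

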